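# Offer the macadamia nut to the guest

### The job

Offer the guest the macadamia nut: take the top tier of the red and gold snack tray by its handle, lift it straight off the stack, and carry it over the guest's place mat, turning it a quarter turn so that its gold tab, which now points to the robot's left, points straight across the mat's far edge to the guest. Keep the dish level all the way so that the nut stays on the gold medallion in the middle, and leave the two lower tiers and everything else standing where they are. Finish holding the dish still and level, centred a hand's breadth (about 8 cm) above the mat, nut in the middle: do not put it down or let go.

Things in the scene. Friction and masses are not known exactly. Their poses are not given: they have to be found in the camera images.
- tray: Top tier: red shallow round dish, 187 mm across its gold rim, about 0.2 kg, loose. Origin: centre of its underside; rim 40 mm above it. x axis: to its gold tab; y axis: along the handle; z up. At the start it sits on the middle tier, origin about 80 mm above the table, tab to the robot's left (+y within 12 degrees), so the handle runs fore and aft.
- tray_grip (a point): Middle of the handle's grip, 118 mm straight above the tray's origin: red bar 70 mm long (tray y), 14 mm thick (tray x, the width to pinch from above), 18 mm high, centred here. Gold rods 10 mm thick lead from its ends, falling to the rim at both ends of the tray's y. The nut's top is 67 mm below the bar's underside.
- tray_tab (a point): Tip of the gold tab on the rim, 122 mm from the tray's centre along the tray's x, 37 mm above the tray's origin. The tab is 40 mm wide and sticks out 30 mm from the rim.
- tray_centre (a point): Where the nut's centre lies when it rests in the middle of the dish: on the tray's axis, 28 mm above its origin. Under it is the gold medallion, 28 mm in radius. The dish falls to its middle (14 mm above the origin): slope 4 degrees within 25 mm of the middle, then 9, then 33 degrees beyond 62 mm.
- nut: Macadamia nut in its shell, a brown ball 28 mm in diameter, 12 g, lying loose on the medallion; it rolls freely. Origin: its centre.
- middle_tier: Middle tier, red with gold rim, a round box 187 mm across and 45 mm high, empty, loose. Origin: centre of its underside, 40 mm above the table; rim 85 mm above the table. The top tier's foot (a disc 165 mm across) sinks 5 mm into its mouth with 5 mm play in radius, and comes off by a straight lift.
- bottom_tier: Bottom tier, the same shape, loose on the table. Origin: centre of its underside.
- mat: The guest's place mat, straw-coloured reed with a dark brown border, 240 mm long (its y) by 180 mm (its x), 3 mm thick, fixed on the table. Origin: centre of its underside. Its x axis (within about 12 degrees of straight ahead of the robot) points across its far long edge to the guest, who sits beyond the table's far side.
- teapot: White porcelain teapot, body 125 mm across and 125 mm high, spout and handle reach 107 mm from its axis along its y, loose. Origin: centre of its underside.
- cup_left: Small white handleless cup, 68 mm across, 45 mm high, loose, left of the teapot. Origin: centre of its underside.
- cup_right: The same cup, right of the teapot.
- lighter: Silver plastic lighter with a black press button, 90 by 25 by 11 mm, lying at the right. Origin: centre of its underside.
- remote: Black TV remote, 170 by 45 by 19 mm, lying at the right. Origin: centre of its underside.
- tissue_box: Green tissue box, 120 by 220 by 76 mm, at the left. Origin: centre of its underside.
Things that resemble listed ones, but are neither listed nor needed, are in the scene too. What is shaped like the middle_tier but purple or turquoise is not meant.

How it is judged (in metres and radians):
On the way:
1. the top tier is held by its handle clear above the middle tier, nut in the middle (z of tray in the frame of middle_tier above 0.052 m and contact force between tray and middle_tier below 0.05 N and contact force between the fingers and tray above 1 N and distance between the grasp point and tray_grip below 0.045 m and distance between nut and tray_centre below 0.028 m), for 0.2 s.
At the end, for the whole second after the job is handed in: Fingers alone hold the dish still by its handle, underside 40-140 mm above the table, centre within 35 mm of the mat's, tab within 10 degrees of the mat's x axis, level within 4 degrees, nut within 15 mm of the dish's middle; lower tiers and all other things within 20 mm of their starts (contact force between the fingers and tray above 1 N and distance between the grasp point and tray_grip below 0.045 m and contact force between tray and middle_tier below 0.05 N and contact force between tray and mat below 0.05 N and height (world z) of tray between 0.04 and 0.14 m and horizontal distance between tray and mat below 0.035 m and angle between the x axis of tray and the x axis of mat, either way round below 0.17 rad and x of tray_tab in the frame of mat above 0.06 m and angle between tray's own z axis and vertical below 0.07 rad and distance between nut and tray_centre below 0.015 m and linear speed of tray below 0.02 m/s and angular speed of tray below 0.1 rad/s and distance of each of middle_tier, bottom_tier, teapot, cup_left, cup_right, lighter, remote, tissue_box from where it was at the start of the episode below 0.02 m); the arm keeps its last pose, push and grip.
It fails at once if the nut rolls off the gold medallion (more than 30 mm from the middle of the dish) (distance between nut and tray_centre above 0.03 m).
It fails at once if the dish is tipped more than 15 degrees (angle between tray's own z axis and vertical above 0.26 rad).
It fails at once if a lower tier is shifted more than 20 mm (distance of any of middle_tier, bottom_tier from where it was at the start of the episode above 0.02 m).
It fails at once if a bystander (teapot, cup, lighter, remote, tissue box) is shifted more than 20 mm (distance of any of teapot, cup_left, cup_right, lighter, remote, tissue_box from where it was at the start of the episode above 0.02 m).
It also fails if it takes over 54 s, if anything falls off the work surface, if the arm or the gripper's body presses on something with over 40 N, if the wrist force passes 120 N, or if a joint passes its speed limit or range.

### The arm

A 6-joint arm with a two-finger parallel gripper is mounted at the origin on the work surface. World frame = base frame: x ahead of the robot, y to its left, z up, the work surface at z = 0. Lengths are in mm, angles in rad, forces in N, time in s.
With the tool pointing down it reaches from about 325 to 775 mm from the base axis. Payload 5.5 kg.
Tool frame: the origin (TCP) lies between the finger pads; the fingertips stand r.tip_extent ahead of it and the grasp point (between the pads) lies 5 mm behind it (r.tip_extent is the distance from the TCP to the fingertips, in mm); y points along the fingers, x is the direction in which the jaws open and shut, and the axes are right-handed (so a half turn about y gives the same grasp; the last joint's range is limited). The gripper opens to 85 mm and grips with 20 to 120 N. Pads are 22 mm wide; open, the fingers measure 114 mm over their backs; the gripper's body (76 mm by 85 mm) begins 54 mm behind the grasp point. The pads swing forward as they close: fully open they stand 13 mm farther back than shut.
Start: joints at [-1.387, 0.091, 1.231, -0, 1.82, -0.057], TCP at [143.086, -582.703, 245.275] pointing down, gripper open.
Joint ranges: [-2.87, 2.87], [-0.86, 2.18], [0.17, 2.46], [-1.51, 4.65], [0.06, 2.69], [-2.65, 2.65]. Speed limits (rad/s): [2.57, 2.57, 3.01, 3.14, 3.14, 3.14].

### API

Orientations are given as a unit quaternion [x, y, z, w].
In Python, from plant import status, imaging, job, r gives the robot as it stands.
- The arm moves only by the tool apply_moves, never from a script. Its argument "targets" is a list of rows, each a list of 5 numbers: the opening, from 0 (shut) to 1 (fully open), then the shift along the world's x, y, z in mm, then the turn about the world's z in degrees. In form: [[jaw, x, y, z, spin], ...]. A call has 1 to 20 rows; each row shifts and turns the commanded pose from where the row before left it; what a row does not reach is not made up. A row lasts 1/8 s, in which the tool goes at most 62.5 mm and 10.7 degrees, less where a joint would pass 70% of its speed; a pose out of reach is approached as far as the arm can. A call is refused whole if a number of a shift passes 62.5 or a number of a turn 10.7, either way. A call with a gripper value outside its range is refused whole. The fingers move at their own pace and stop on an object; the grip force is fixed at half the most. Time passes only in rows, so rows that do not move let the fingers close. It gives the time, the measured TCP pose, the force and the opening at its end, in the units of the state.
- status.sense(): the state, without advancing time (a new reading comes with each control period).
- imaging.get_image(name): name is "side" or "top" or "wrist"; returns the picture (480x640x3 uint8, red, green, blue); there is no depth.
- imaging.calibration(name): a dict with "vertical_fov" (degrees; the focal length in pixels is half the picture's height over the tangent of half this angle, whatever the lens; pixels are square), "cx", "cy" (the principal point, pixels), "extrinsics" (4x4, takes a point from world to camera coordinates); the wrist camera has in their place "mount" (4x4, takes a point from camera to tool coordinates, whose origin is the TCP and whose axes are the tool frame's). Camera axes: x right, y down, z forward; pixel columns grow to the right and rows downward; lengths in mm; the calibration is good to about 2 mm. The wrist camera is an equidistant fisheye: a pixel r from the principal point sees the ray r / f radians off the axis. A picture is of the moment at which its call begins: read the wrist's pose just before it. calibration takes no time and is no camera call.
- job.sign_off(): hands the job in, once; it reports no verdict.
Trained networks look in the newest picture that a camera, given by its name, has taken for a name from the list of things; names that differ only in an ending like _2 or _b are one class to them, and where a whole thing is asked for, a point or a joint stands for the part that bears it (a point fixed in the world has none). Each returns a list of dicts, best first, with "confidence" (0 to 1); they miss things now and then, are a little off and sometimes report something else, mostly with a low value. They report only what shows in the picture. A call takes as long as a camera call. They do not tell look-alikes from the thing itself.
- imaging.search_frame(camera, target): "point" ([x, y, z] in mm, in the coordinates of the camera as it stood for that picture, good to about 4 mm: the middle of the surface that is visible of it).
The state is a dict: "time": time; "q": joint angles; "joint_velocities": joint speeds; "tau": joint torques, N m; "tool_pos": TCP position; "orientation": TCP orientation; "force": force on the tool from outside, world axes, zero at the start; "ft_torque": the same for the moment, N m; "grip_width": finger opening in mm.
Only numpy, scipy, OpenCV 4.12 (cv2) and the standard library are available. Lean on these libraries where they do the work, as an engineer would, in place of code of your own. Each camera call takes 0.05 s, during which the arm holds its last target.

## Working session

There is one attempt and no reset: what is moved stays moved. The work goes in short steps, Python scripts to look and compute and a tool call to move; the robot and the scene stay as the last step left them, time stands still between calls to the robot, and variables do not carry over. Pictures are saved under pics/ and viewed, and the job is handed in when it is done.

Besides the shell and the picture viewer there is one more tool, called after "Emit:" as name(argument=value, ...) on one line, values as JSON. apply_moves: Moves the arm, as the interface text tells. Its arguments: {"type":"object","properties":{"targets":{"type":"array"}},"required":["targets"]}

```bash
mkdir -p pics; ls; python3 - <<'E'
from plant import status, imaging, job, r
import cv2
s=status.sense();print(s);print(r.tip_extent)
for n in ("side","top","wrist"):
    im=imaging.get_image(n);cv2.imwrite(f"pics/{n}0.png",im[:,:,::-1]);print(n,imaging.calibration(n))
E
```

```text
pics
{'time': 0.0, 'q': array([-1.38670037e+00,  9.18542556e-02,  1.23188565e+00, -2.86394796e-06,
        1.81978485e+00, -5.67020446e-02]), 'joint_velocities': array([ 0.0004319 , -0.00034176,  0.00187479, -0.00034307, -0.00140018,
        0.00077077]), 'tau': array([ 5.73509951e-04, -4.58733451e+01, -4.18018019e+01, -6.54899367e-06,
        1.16591252e-02, -1.20810274e-06]), 'tool_pos': array([ 143.03678264, -582.44254277,  244.15372304]), 'orientation': array([-0.55598358,  0.43683966, -0.43581278,  0.55688471]), 'force': array([0.38103063, 0.20547851, 1.39932279]), 'ft_torque': array([ 0.00953883, -0.03121705, -0.04609882]), 'grip_width': 85.46024082103507}
14.0
side {'vertical_fov': 53.77242148214077, 'cx': 311.78995571941005, 'cy': 238.8467477160343, 'extrinsics': array([[ 9.92046620e-01, -1.23776362e-01, -2.28673436e-02,
        -5.24512565e+02],
       [-9.08892120e-02, -5.78736176e-01, -8.10434198e-01,
         1.65202058e+02],
       [ 8.70784375e-02,  8.06066902e-01, -5.85383204e-01,
         1.31156499e+03],
       [ 0.00000000e+00,  0.00000000e+00,  0.00000000e+00,
    
[... 212 characters left out ...]

       [-9.83398890e-01,  2.28378529e-03, -1.81442575e-01,
         5.37742977e+02],
       [ 1.81446368e-01,  1.57915242e-03, -9.83399574e-01,
         1.76872858e+03],
       [ 0.00000000e+00,  0.00000000e+00,  0.00000000e+00,
         1.00000000e+00]])}
wrist {'vertical_fov': 65.70646984690485, 'cx': 313.3145578251987, 'cy': 235.2615259531157, 'mount': array([[ 9.99998348e-01, -1.61826816e-04,  1.81027657e-03,
         2.98403207e-01],
       [-1.76363291e-03, -3.27085686e-01,  9.44993039e-01,
        -1.27815461e+02],
       [ 4.39190340e-04, -9.44994671e-01, -3.27085431e-01,
         8.27609324e+01],
       [ 0.00000000e+00,  0.00000000e+00,  0.00000000e+00,
         1.00000000e+00]])}
```

View pics/side0.png

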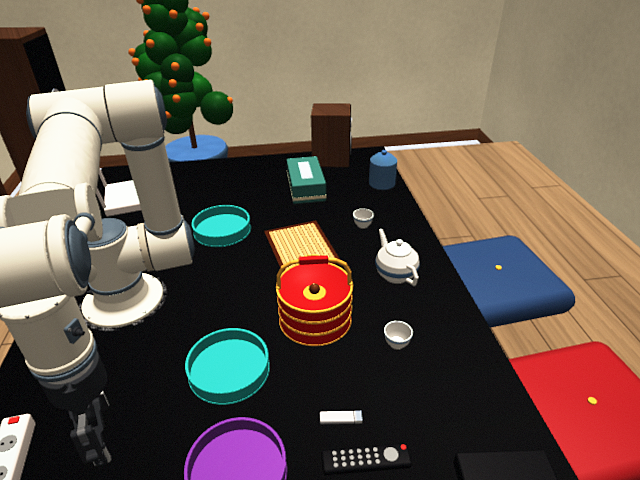

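View pics/top0.png

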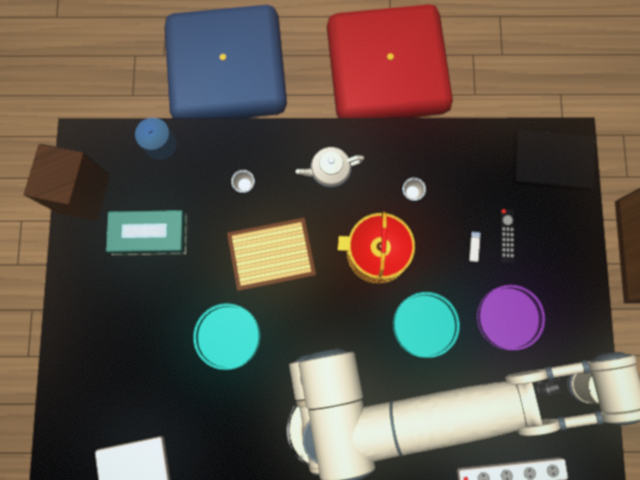

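```bash
cat > h.py <<'E'
import numpy as np,cv2
from plant import status, imaging, job, r
from scipy.spatial.transform import Rotation as R
def toworld(cam,p):
    E=imaging.calibration(cam)['extrinsics'];return E[:3,:3].T@(np.array(p)-E[:3,3])
def proj(cam,P):
    c=imaging.calibration(cam);E=c['extrinsics'];p=E[:3,:3]@np.array(P,float)+E[:3,3];f=240/np.tan(np.radians(c['vertical_fov']/2))
    return np.array([c['cx']+f*p[0]/p[2],c['cy']+f*p[1]/p[2]])
def ray(cam,uv,z):
    c=imaging.calibration(cam);E=c['extrinsics'];f=240/np.tan(np.radians(c['vertical_fov']/2))
    d=E[:3,:3].T@np.array([(uv[0]-c['cx'])/f,(uv[1]-c['cy'])/f,1]);o=-E[:3,:3].T@E[:3,3]
    return o+d*(z-o[2])/d[2]
E
python3 - <<'E'
from h import *
for cam in("top","side"):
    imaging.get_image(cam)
    for t in("tray","tray_grip","tray_tab","nut","mat","middle_tier","teapot","cup_left","tissue_box"):
        for d in imaging.search_frame(cam,t)[:3]:
            P=toworld(cam,d['point']);print(cam,t,round(d['confidence'],2),P.round(0),proj(cam,P).round(0))
E
```

```text
top tray 0.78 [ 515. -146.  113.] [377. 247.]
top tray_grip 0.58 [ 515. -150.  109.] [379. 247.]
top tray_tab 0.79 [ 518. -154.  103.] [380. 246.]
top middle_tier 0.96 [264. 296.  14.] [226. 337.]
top middle_tier 0.81 [ 294. -295.    9.] [426. 327.]
top middle_tier 0.6 [ 321. -546.   10.] [511. 317.]
top teapot 0.85 [761. -15.  81.] [331. 168.]
top cup_left 0.86 [737. 254.  20.] [243. 181.]
top tissue_box 0.96 [565. 526.  73.] [147. 233.]
side tray 0.78 [ 518. -161.  104.] [315. 290.]
side tray_grip 0.8 [ 514. -163.  107.] [313. 290.]
side tray_tab 0.67 [ 516. -162.  105.] [314. 290.]
side nut 0.54 [ 506. -235.   62.] [314. 325.]
side mat 0.71 [501. 185.   5.] [296. 242.]
side middle_tier 0.89 [ 297. -286.   11.] [228. 366.]
side middle_tier 0.88 [ 505. -236.   63.] [314. 325.]
side middle_tier 0.77 [ 320. -507.   18.] [237. 452.]
side teapot 0.89 [760. -49.  77.] [397. 262.]
side cup_left 0.87 [731. 258.  30.] [363. 216.]
side cup_left 0.67 [ 512. -164.  107.] [312. 290.]
side tissue_box 0.75 [567. 461.  75.] [306. 179.]
```

The only red and gold stack is at top (381,247) and side (314,300). The turquoise bowls at top (226,337) and (426,325) and the purple one at (511,317) are look-alikes. There is one reed mat, at top (272,254). I'll check the choice in close crops.

```bash
python3 - <<'E'
from h import *
im=cv2.imread('pics/top0.png');a=cv2.resize(im[195:300,215:430],None,fx=3.7,fy=3.7,interpolation=cv2.INTER_CUBIC);cv2.imwrite('pics/c1.png',a)
im=cv2.imread('pics/side0.png');a=cv2.resize(im[210:350,250:400],None,fx=4,fy=4,interpolation=cv2.INTER_CUBIC);cv2.imwrite('pics/c2.png',a)
E
```

```text
(no output)
```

View pics/c1.png

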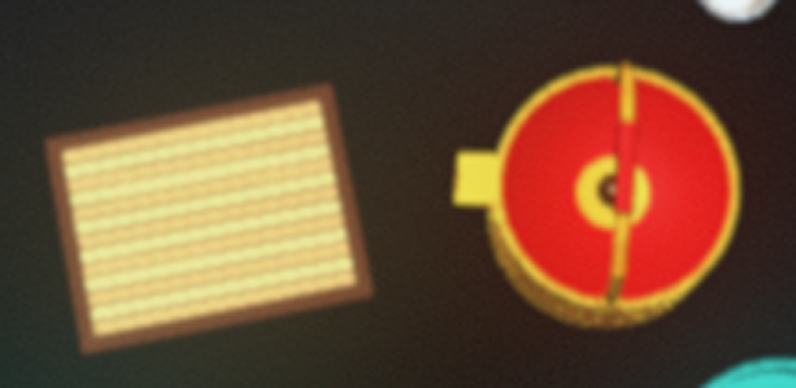

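View pics/c2.png

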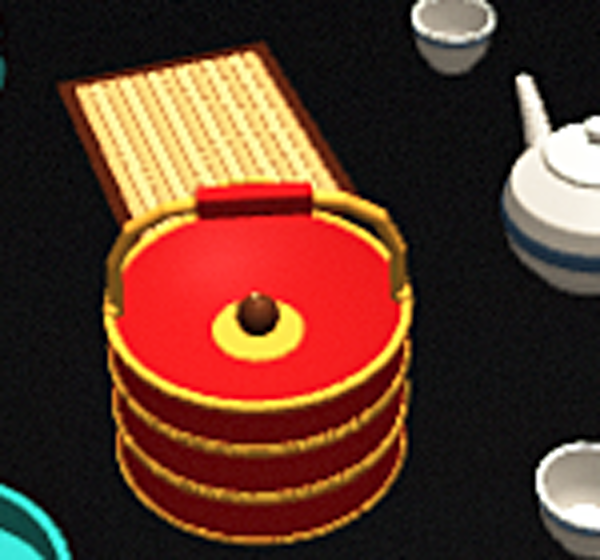

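The crops confirm the choice. The stack has a red bar handle, a nut on the medallion and a gold tab on the left. The reed mat has a dark border. Next I'll measure the poses.

```bash
python3 - <<'E'
from h import *
t=lambda x,y:(215+(x+.5)/3.7-.5,195+(y+.5)/3.7-.5)
s=lambda x,y:(250+(x+.5)/4-.5,210+(y+.5)/4-.5)
M=np.array([ray('top',t(*p),3)[:2] for p in[(332,84),(45,142),(83,353),(373,294)]])
print('mat',M.round(1),M.mean(0))
ex=(M[0]+M[1]-M[2]-M[3])/2;ey=(M[1]+M[2]-M[0]-M[3])/2
print(np.linalg.norm(ex),np.linalg.norm(ey),np.degrees(np.arctan2(ex[1],ex[0])),np.degrees(np.arctan2(-ey[0],ey[1])))
c=ray('top',t(619,188),120);print('rimc',c)
tab=ray('top',t(455,178),117);print('tab',tab,np.degrees(np.arctan2(*(tab-c)[[1,0]])))
a=ray('top',t(627,125),207);b=ray('top',t(623,213),207);print('bar',a,b,(a+b)/2)
a=ray('side',s(198,189),207);b=ray('side',s(311,184),207);print('bar side topback edge',a,b,(a+b)/2)
c=ray('side',s(258,300),120);print('side rim c',ray('side',s(258,(212+408)/2-8),120))
for z in(108,):print('nut',ray('side',s(258,314),z))
E
```

```text
mat [[627.2  66.5]
 [578.7 302.9]
 [404.2 267.4]
 [451.9  32.4]] [515.50363376 167.29781313]
178.28688468990003 240.52904066350646 11.235904349732786 11.520079871210015
rimc [ 517.97152336 -158.31622563  120.        ]
tab [526.63520835 -32.4158105  117.        ] 86.06346592136234
bar [ 549.18593293 -156.81669344  207.        ] [ 483.75929266 -152.60635504  207.        ] [ 516.4726128  -154.71152424  207.        ]
bar side topback edge [ 484.43371386 -153.47334034  207.        ] [ 550.5148649  -158.87715588  207.        ] [ 517.47428938 -156.17524811  207.        ]
side rim c [ 517.34846543 -159.43735584  120.        ]
nut [ 517.42704561 -156.95070068  108.        ]
```

```bash
python3 - <<'E'
from h import *
s=status.sense();m=R.from_quat(s['orientation']).as_matrix();print(m.round(3),np.degrees(np.arctan2(m[1,0],m[0,0])), s['time'])
E
```

```text
[[ 0.238  0.     0.971]
 [-0.971 -0.     0.238]
 [ 0.    -1.    -0.   ]] -76.20389711760326 1.15
```

Emit:
apply_moves(targets=[[0.7,20.8,23.6,3,9],[0.7,20.8,23.6,3,9],[0.7,20.8,23.6,3,9],[0.7,20.8,23.6,3,9],[0.7,20.8,23.6,3,9],[0.7,20.8,23.6,3,9],[0.7,20.8,23.6,3,9],[0.7,20.8,23.6,3,9],[0.7,20.8,23.6,3,9],[0.7,20.8,23.6,3,9],[0.7,20.8,23.6,3,9],[0.7,20.8,23.6,3,9],[0.7,20.8,23.6,3,9],[0.7,20.8,23.6,3,9],[0.7,20.8,23.6,3,9],[0.7,20.8,23.6,3,9],[0.7,20.8,23.6,3,9],[0.7,20.8,23.6,3,9],[0.7,0,0,0,0],[0.7,0,0,0,0]])

```text
time: 3.65
tool_pos: [517.2, -158.2, 299.2]
orientation: [-0.518, -0.481, 0.481, 0.518]
force: [0.1, 0.2, 0.5]
grip_width: 59.8
```

```bash
cat >> h.py <<'E'
def wpose():
    s=status.sense();m=R.from_quat(s['orientation']).as_matrix()
    return s,m
def wray(uv,z,s,m):
    c=imaging.calibration('wrist');f=240/np.tan(np.radians(c['vertical_fov']/2))
    d=np.array([uv[0]-c['cx'],uv[1]-c['cy']]);rr=np.hypot(*d);th=rr/f
    v=np.array([*(np.sin(th)*d/max(rr,1e-9)),np.cos(th)]);M=c['mount']
    o=m@M[:3,3]+s['tool_pos'];v=m@(M[:3,:3]@v)
    return o+v*(z-o[2])/v[2]
E
python3 - <<'E'
from h import *
s,m=wpose();im=imaging.get_image('wrist');cv2.imwrite('pics/w1.png',im[:,:,::-1])
print(s['time'],s['tool_pos'],np.degrees(np.arctan2(m[1,0],m[0,0])),s['grip_width'],s['q'],s['orientation'].tolist())
E
```

```text
3.65 [ 517.22355847 -158.22228812  299.1873523 ] 85.69549571701096 59.82778959044098 [-3.59489732e-01 -5.00878414e-02  1.27792197e+00 -4.89699459e-04
  1.91400956e+00 -1.85532295e+00] [-0.5184182875173688, -0.4806841965170861, 0.4810552420264416, 0.5184313228434061]
```

View pics/w1.png

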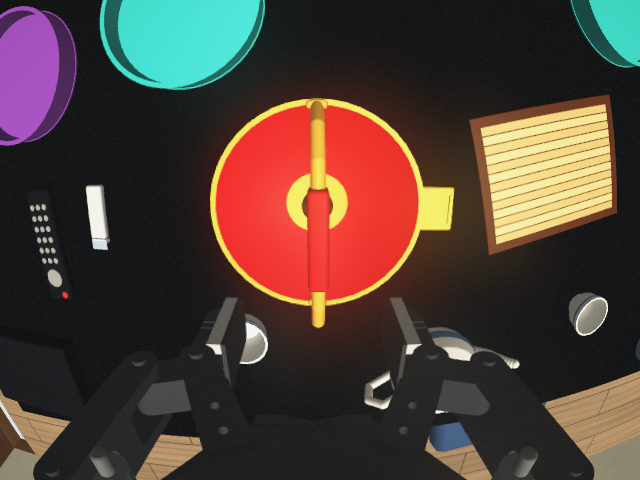

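The wrist view shows the bar upright from (318,190) to (318,291), midway between the fingers. The nut sits in the middle at (317,205), and the tab is at (453,208).

```bash
python3 - <<'E'
from h import *
s,m=wpose()
a=wray((317.5,190),207,s,m);b=wray((318.5,291),207,s,m);print(a,b,(a+b)/2)
for p in[(210,204),(422,200),(318,98),(318,306)]:print(wray(p,120,s,m))
t=wray((453,209),117,s,m);print(t)
c=(wray((210,204),120,s,m)+wray((422,200),120,s,m))/2
print('yaw',np.degrees(np.arctan2(*(t-c)[[1,0]])),np.degrees(np.arctan2(*(b-a)[[1,0]])))
M=np.array([wray(p,3,s,m)[:2] for p in[(470,120),(610,95),(617,213),(490,255)]]);print(M,M.mean(0))
e=(M[3]+M[2]-M[0]-M[1]);print(np.degrees(np.arctan2(e[1],e[0])))
E
```

```text
[ 478.63043463 -154.23685269  207.        ] [ 546.83245045 -158.437168    207.        ] [ 512.73144254 -156.33701034  207.        ]
[ 501.93174421 -249.28389931  120.        ]
[512.06777163 -64.26619785 120.        ]
[ 420.68153822 -148.77244398  120.        ]
[ 608.75693372 -162.25906281  120.        ]
[522.86971119 -33.47664182 117.        ]
yaw 82.66568459692209 -3.5241885688425265
[[447.22279673  32.13046838]
 [400.73491511 267.50391947]
 [576.72733036 302.47953497]
 [623.50198007  68.53318698]] [512.04675557 167.66177745]
11.454366813239082
```

Emit:
apply_moves(targets=[[0.7,-2,1.8,-15,0.5],[0.7,0,0,-20,0],[0.7,0,0,-20,0],[0.7,0,0,-15,0],[0.5,0,0,0,0],[0.5,0,0,0,0],[0.5,0,0,0,0]])

```text
time: 4.58
tool_pos: [515.8, -156.3, 230.5]
orientation: [0.517, 0.484, -0.483, -0.515]
force: [0.2, -0.5, 0.5]
grip_width: 42.6
```

```bash
python3 - <<'E'
from h import *
s,m=wpose();im=imaging.get_image('wrist');cv2.imwrite('pics/w2.png',im[:,:,::-1])
print(s['time'],s['tool_pos'],np.degrees(np.arctan2(m[1,0],m[0,0])),s['grip_width'])
E
```

```text
4.575 [ 515.80259083 -156.28129654  230.46662928] 86.28758065259278 42.62505143395867
```

View pics/w2.png

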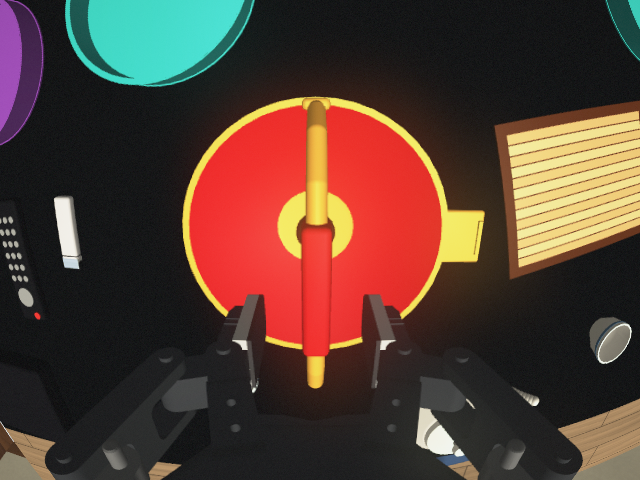

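The bar runs from (317,228) to (316,356). The pads' inner edges at (262,297) and (371,297) are centred on it. I'll measure once more.

```bash
python3 - <<'E'
from h import *
s,m=wpose()
a=wray((317,228),207,s,m);b=wray((316,356),207,s,m);print(a,b,(a+b)/2,np.degrees(np.arctan2(*(b-a)[[1,0]])))
for p in[(262,297),(371,297)]:print(wray(p,219,s,m))
E
```

```text
[ 478.91011744 -153.30561251  207.        ] [ 546.76063359 -157.88875547  207.        ] [ 512.83537552 -155.59718399  207.        ] -3.86432519193475
[ 504.43847491 -178.50689181  219.        ]
[ 507.43706008 -131.93347008  219.        ]
```

Emit:
apply_moves(targets=[[0.5,-1.3,0.2,-15,0],[0.5,0,0,-15,0],[0.5,0,0,-7.5,0],[0.4,0,0,0,0],[0.35,0,0,0,0],[0.3,0,0,0,0],[0.25,0,0,0,0],[0.2,0,0,0,0],[0.18,0,0,0,0],[0.16,0,0,0,0],[0.14,0,0,0,0],[0.12,0,0,0,0],[0.1,0,0,0,0],[0,0,0,0,0],[0,0,0,0,0],[0,0,0,0,0]])

```text
time: 6.62
tool_pos: [514.3, -155.8, 192.1]
orientation: [0.516, 0.484, -0.483, -0.516]
force: [-0.7, 1.9, 4.1]
grip_width: 13.0
```

```bash
python3 - <<'E'
from h import *
s,m=wpose();im=imaging.get_image('wrist');cv2.imwrite('pics/w3.png',im[:,:,::-1])
im=imaging.get_image('side');cv2.imwrite('pics/s3.png',cv2.resize(im[170:370,210:450,::-1],None,fx=3,fy=3))
print(s['time'],s['tool_pos'],np.degrees(np.arctan2(m[1,0],m[0,0])),s['grip_width'],s['force'],s['ft_torque'])
E
```

```text
6.625 [ 514.29773313 -155.78593369  192.08394712] 86.30514143019484 13.024270995320823 [-0.71669298  1.94658996  4.07166113] [ 0.44335307  0.07283957 -0.02342714]
```

View pics/w3.png

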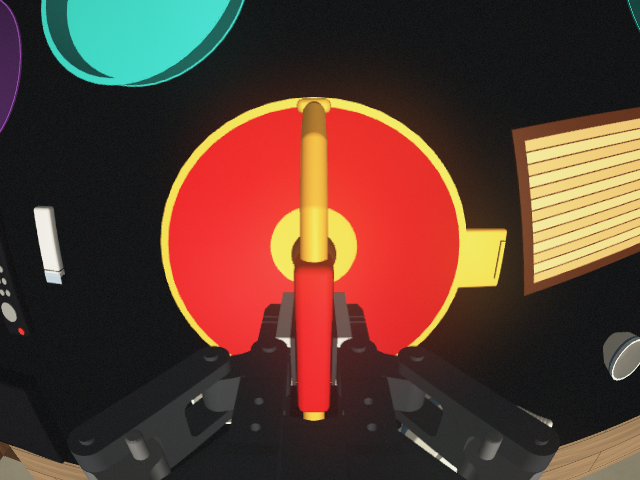

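View pics/s3.png

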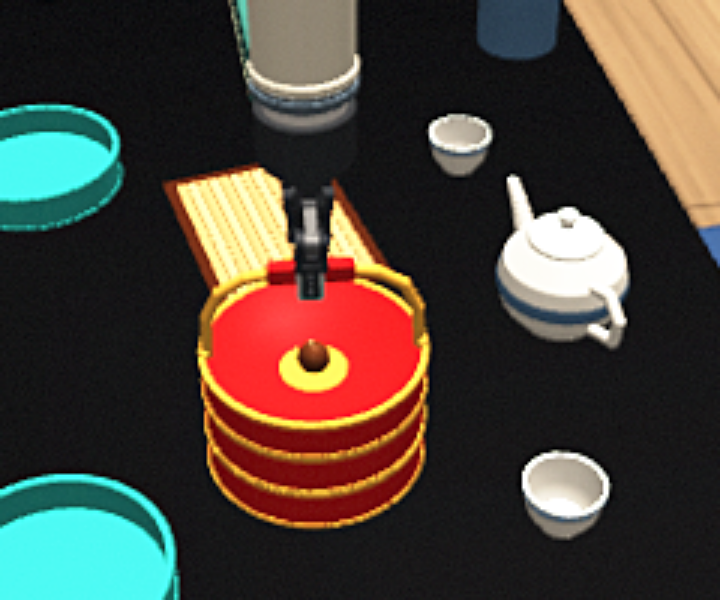

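The bar is held at 13 mm opening and the nut is still in the middle. Lifting slowly.

Emit:
apply_moves(targets=[[0,0,0,0.5,0],[0,0,0,1,0],[0,0,0,1.5,0],[0,0,0,2,0],[0,0,0,3,0],[0,0,0,4,0],[0,0,0,4,0],[0,0,0,4,0],[0,0,0,4,0],[0,0,0,4,0],[0,0,0,4,0],[0,0,0,3,0],[0,0,0,2,0],[0,0,0,1,0],[0,0,0,0,0],[0,0,0,0,0],[0,0,0,0,0]])

```text
time: 8.85
tool_pos: [514.1, -155.9, 229.7]
orientation: [-0.516, -0.484, 0.484, 0.516]
force: [0.5, -0.4, -2.0]
grip_width: 13.0
```

```bash
python3 - <<'E'
from h import *
s,m=wpose();im=imaging.get_image('wrist');cv2.imwrite('pics/w4.png',im[:,:,::-1])
im=imaging.get_image('side');cv2.imwrite('pics/s4.png',cv2.resize(im[170:370,210:450,::-1],None,fx=3,fy=3))
print(s['time'],s['tool_pos'],np.degrees(np.arctan2(m[1,0],m[0,0])),s['grip_width'],s['force'],s['ft_torque'])
E
```

```text
8.85 [ 514.14927344 -155.8842675   229.6556643 ] 86.29659357527913 13.001686030524104 [ 0.54434151 -0.39550931 -2.03009213] [-0.00657479 -0.02220036  0.01623691]
```

View pics/w4.png

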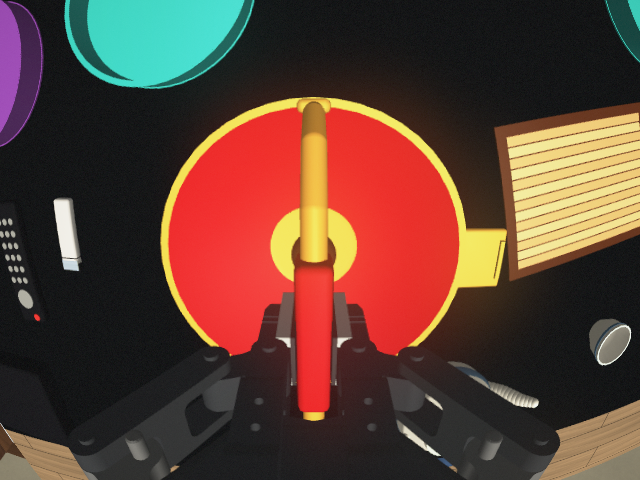

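View pics/s4.png

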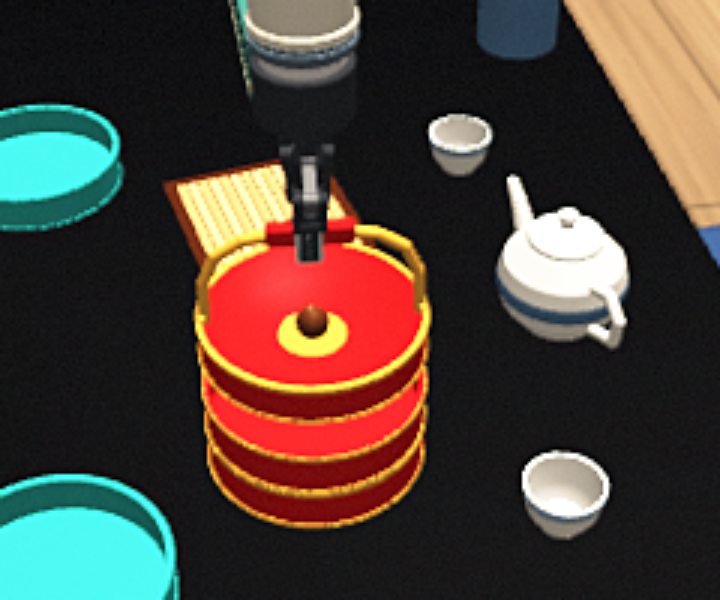

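Emit:
apply_moves(targets=[[0,0,2,0,-0.4],[0,0,4,0,-0.8],[0,0,6,0,-1.2],[0,0,8,0,-1.6],[0,0,10,0,-2],[0,0,12.7,0,-3.2],[0,0,12.7,0,-3.2],[0,0,12.7,0,-3.2],[0,0,12.7,0,-3.2],[0,0,12.7,0,-3.2],[0,0,12.7,0,-3.2],[0,0,12.7,0,-3.2],[0,0,12.7,0,-3.2],[0,0,10,0,-2],[0,0,8,0,-1.6],[0,0,6,0,-1.2],[0,0,4,0,-0.8],[0,0,2,0,-0.4],[0,0,0,0,0],[0,0,0,0,0]])

```text
time: 11.45
tool_pos: [514.2, 5.5, 229.8]
orientation: [0.644, 0.291, -0.292, -0.644]
force: [0.7, -0.2, -2.1]
grip_width: 13.4
```

```bash
python3 - <<'E'
from h import *
s,m=wpose()
im=imaging.get_image('side');cv2.imwrite('pics/s5.png',cv2.resize(im[150:350,210:450,::-1],None,fx=3,fy=3))
print(s['time'],s['tool_pos'],np.degrees(np.arctan2(m[1,0],m[0,0])),s['grip_width'],s['force'],s['ft_torque'])
E
```

```text
11.45 [514.18895355   5.50835241 229.76045279] 48.68679349300533 13.36986717585858 [ 0.68541044 -0.1870048  -2.14305666] [ 0.02942145  0.04310548 -0.03015844]
```

View pics/s5.png

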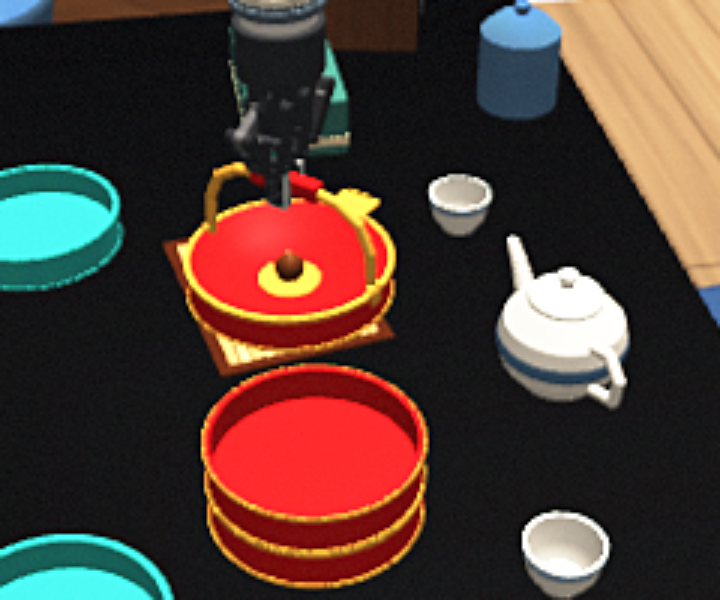

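The nut is centred on the medallion and the lower tiers are undisturbed. Now the second half.

Emit:
apply_moves(targets=[[0,0,2,0,-0.4],[0,0,4,0,-0.8],[0,0,6,0,-1.2],[0,0,8,0,-1.6],[0,0,10,0,-2],[0,0,12.7,0,-3.2],[0,0,12.7,0,-3.2],[0,0,12.7,0,-3.2],[0,0,12.7,0,-3.2],[0,0,12.7,0,-3.2],[0,0,12.7,0,-3.2],[0,0,12.7,0,-3.2],[0,0,12.7,0,-3.2],[0,0,10,0,-2],[0,0,8,0,-1.6],[0,0,6,0,-1.2],[0,0,4,0,-0.6],[0,0,2,0,0],[0,0,0,0,0],[0,0,0,0,0]])

```text
time: 14.0
tool_pos: [514.2, 167.1, 229.8]
orientation: [0.703, 0.072, -0.072, -0.703]
force: [-0.4, -0.7, -1.8]
grip_width: 12.7
```

Emit:
apply_moves(targets=[[0,0,0,-1,0],[0,0,0,-2,0],[0,0,0,-3,0],[0,0,0,-4,0],[0,0,0,-4,0],[0,0,0,-4,0],[0,0,0,-4,0],[0,0,0,-4,0],[0,0,0,-4,0],[0,0,0,-3,0],[0,0,0,-2,0],[0,0,0,-1,0],[0,0,0,0,0],[0,0,0,0,0],[0,0,0,0,0],[0,0,0,0,0]])

```text
time: 16.0
tool_pos: [514.2, 167.3, 193.8]
orientation: [0.703, 0.072, -0.072, -0.703]
force: [-0.1, 1.1, -3.2]
grip_width: 13.1
```

```bash
python3 - <<'E'
from h import *
s,m=wpose()
im=imaging.get_image('side');cv2.imwrite('pics/s6.png',cv2.resize(im[150:350,210:450,::-1],None,fx=3,fy=3))
im=imaging.get_image('top');cv2.imwrite('pics/t6.png',cv2.resize(im[150:310,190:430,::-1],None,fx=3,fy=3))
im=imaging.get_image('wrist');cv2.imwrite('pics/w6.png',im[:,:,::-1])
print(s['time'],s['tool_pos'],np.degrees(np.arctan2(m[1,0],m[0,0])),s['grip_width'],s['force'],s['ft_torque'])
E
```

```text
16.0 [514.21554072 167.28709453 193.84745567] 11.694996137688438 13.147141508522925 [-0.14571964  1.05432896 -3.16158832] [-0.01093817  0.02236619 -0.04808214]
```

View pics/s6.png

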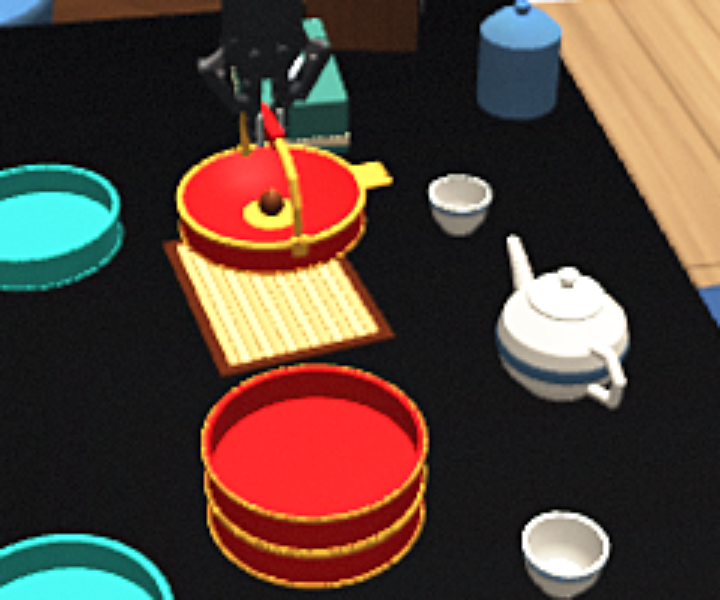

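View pics/t6.png

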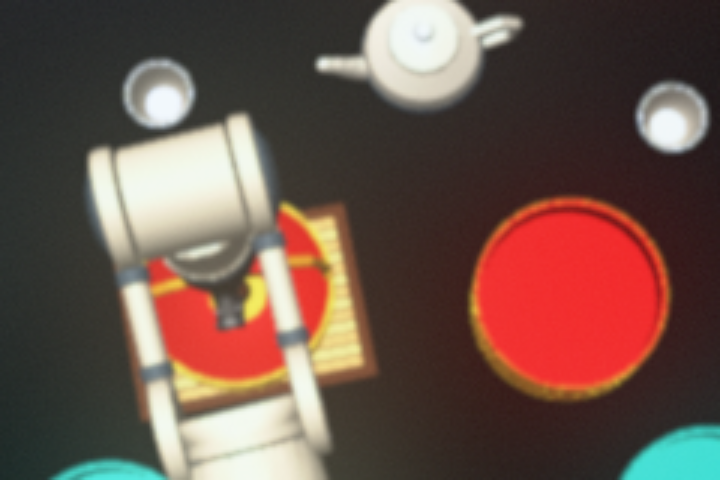

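View pics/w6.png

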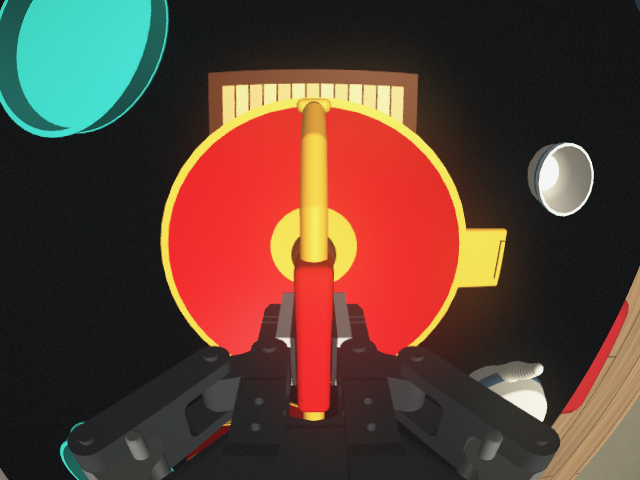

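The dish is over the mat with its tab to the guest. The wrist view of dish, rim and handle matches the one before the lift, so the dish is level. I'll make a numeric nut and centring check.

```bash
python3 - <<'E'
from h import *
nut=(210+(272+.5)/3-.5,150+(202+.5)/3-.5)
for xy in((514.2,167.3),(516,167.3)):print(proj('side',[*xy,110]),nut)
print('nut',ray('side',nut,110))
s,m=wpose();print(s['time'],np.abs(s['joint_velocities']).max())
# dish/mat in wrist view
l,rr=wray((161,243),122,s,m),wray((467,243),122,s,m);print('rim mid',(l+rr)/2)
f=[wray(p,3,s,m) for p in((208,73),(418,73))];print('mat near edge',f,np.mean(f,0)+90*np.array([np.cos(.2),np.sin(.2),0]))
E
```

```text
[299.30757386 216.45217486] (300.3333333333333, 217.0)
[299.90128812 216.40036551] (300.3333333333333, 217.0)
nut [516.94412798 163.81049855 110.        ]
16.15 0.001266848213199641
rim mid [511.10193888 176.48708569 122.        ]
mat near edge [array([399.95782711, 266.39461009,   3.        ]), array([576.00723602, 302.89109118,   3.        ])] [576.18852357 302.52309041   3.        ]
```

```bash
python3 -c "
from plant import job
print(job.sign_off())"
```

```text
the job is handed in; nothing more can be done
None
```

I took the top tier by its handle and lifted it straight off the stack. I carried it over the mat with a turn of about 75 degrees, so the tab now points across the far edge to the guest. The job was handed in at about 16 s, with the arm still holding the dish; no verdict is reported.

My last checks, all from the cameras and the arm's own state:

| Check | Result |
|---|---|
| Position over the mat | gripper at (514, 167) mm, mat centre about (512–515, 167) mm |
| Underside height | about 82 mm above the table |
| Gripper angle against the mat's x axis | within about 0.3 degrees |
| Nut | about 4 mm from the dish's middle |
| Grip | 13 mm opening on the bar |
| Motion | joint speeds near zero |
| Lower tiers, teapot and cups | look unmoved in the pictures |

- **Levelness:** I judged this by eye. The wrist camera's view of the dish and handle matches the one before the lift, but I did not measure the tilt.
- **Other things:** I did not check the lighter, remote and tissue box separately at the end. The arm did not go near the lighter or remote.
- **Camera disagreement:** the top and wrist cameras differed by 3–5 mm in x. I used a value in between.
- **Failed check:** a last estimate of the dish's centre from its rim in the wrist view read about 9 mm off in y. I discounted it because it was measured on a chord, not the full width.

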